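# Unlock the laundry coin box and hold the lock turned

### The arm

A 6-joint arm with a two-finger parallel gripper is mounted at the origin on the work surface. World frame = base frame: x ahead of the robot, y to its left, z up, the work surface at z = 0. Lengths are in m, angles in rad, forces in N, time in s.
With the tool pointing down it reaches from about 0.35 to 0.975 m from the base axis. Payload 4.9 kg.
Tool frame: the origin (TCP) lies at the very end of the fingers, on their centre line; the grasp point (between the pads) lies 19 mm behind it; z points along the fingers, y is the line along which they close (so a half turn about z gives the same grasp; the last joint's range is limited). The gripper opens to 85 mm and grips with 20 to 120 N. Pads are 22 mm wide; open, the fingers measure 114 mm over their backs; the gripper's body (76 mm by 85 mm) begins 54 mm behind the grasp point. The pads swing forward as they close: fully open they stand 13 mm farther back than shut.
Start: joints at [-1.319, 0.053, 1.613, -0, 1.476, -0.119], TCP at [0.226, -0.583, 0.231] pointing down, gripper open.
Joint ranges: [-3.01, 3.01], [-1.01, 2.22], [0.06, 2.58], [-1.02, 4.17], [0.09, 2.62], [-3.14, 3.14]. Speed limits (rad/s): [2.57, 2.57, 3.14, 3.14, 3.14, 3.14].

### API

Orientations are given as a unit quaternion [w, x, y, z].
In Python, from plant import manip gives the robot as it stands.
- The arm moves only by the tool play_rows, never from a script. Its argument "series" is a list that holds one entry, the list of rows, each a list of 7 numbers: the shift along the world's x, y, z in m, then the turn, a rotation vector about the world's x, y, z in degrees, then the opening, from 0 (shut) to 1 (fully open). In form: [[[dx, dy, dz, rx, ry, rz, grip], ...]]. A call has 1 to 10 rows; each row shifts and turns the commanded pose from where the row before left it; what a row does not reach is not made up. A row lasts 1/10 s, in which the tool goes at most 50 mm and 8.59 degrees, less where a joint would pass 70% of its speed; a pose out of reach is approached as far as the arm can. A call with a gripper value outside its range is refused whole. The fingers move at their own pace and stop on an object; the grip force is fixed at half the most. Time passes only in rows, so rows that do not move let the fingers close. It gives the time, the measured TCP pose, the force, the opening and the grip force at its end, in the units of the state.
- manip.state(): the state, without advancing time (a new reading comes with each control period).
- manip.grab_frame(name): name is "side" or "top"; returns a dict with "frame" (420x560x3 uint8, blue, green, red), "mtx" (3x3 intrinsics, pixels), "k1" (the pictures are not rectified: a ray, as slopes to the right and down, at radius r is drawn at 1 + k1 r^2 times it, then the intrinsics apply), "R" (3x3) and "t" (3): a world point X has camera coordinates R X + t. Camera axes: x right, y down, z forward; pixel columns grow to the right and rows downward; lengths in m; the calibration is good to about 2 mm. A picture is of the moment at which its call begins. There is no depth.
- manip.job_done(): hands the job in; it is judged then, once.
The state is a dict: "time": time; "joint_pos": joint angles; "joint_vel": joint speeds; "joint_efforts": joint torques, N m; "tool_pos": TCP position; "tool_rot": TCP orientation; "contact_force": force on the tool from outside, world axes, zero at the start; "ft_torque": the same for the moment, N m; "gripper_width": opening from 0.0 (shut) to 1.0 (fully open); "grasp_force": force on a finger pad.
Only numpy, scipy, OpenCV 4.12 (cv2) and the standard library are available. Lean on these libraries where they do the work, as an engineer would, in place of code of your own. Each camera call takes 0.05 s, during which the arm holds its last target. There are 200 camera calls.

### The job

Push the blue coin box square and flush into the steel corner stop on the counter, so that it touches both walls and cannot twist. Then take the red key from the wooden key rack, push it fully home into the brass lock in the coin box lid, wiggling it past the sticky pins, turn it a quarter turn clockwise (seen from above) and finish while still gripping it, holding the lock turned against its spring. Leave the other keys and the things on the counter alone.

Things in the scene. Friction and masses are not known exactly. Their poses are not given: they have to be found in the camera images.
- fence: Steel corner stop fixed to the counter, walls 30 mm high, 8 mm thick. Origin: the inside corner, at counter height. Inner face of the far wall: its plane x = 0, running 182 mm along -y; inner face of the left wall: its plane y = 0, running 130 mm along -x. The box belongs at x < 0, y < 0, its axes parallel to these. Place and yaw (up to 0.2 rad) vary.
- coin_box: Loose blue steel coin box with a grey lid, 120 (x) by 180 (y) by 80 (z) mm, about 0.85 kg. Origin: centre of its underside. It starts about 15 to 60 mm short of both fence walls and up to 0.2 rad out of square with them, and slides when pushed on its sides (4 to 7 N).
- box_corner (a point): The bottom corner of the coin box at its +x +y end (60, 90, 0 mm from its origin); it meets the fence's origin when the box is flush.
- lock_face (a point): Centre of the brass lock's face (28 mm across), 83 mm above the box's underside, 3 mm above the lid, over the box's centre; axes as the box. Keyway straight down, 36 mm deep, 13.5 by 5.5 mm, 1.5 mm bevel; unturned, its long side runs along the box's y. Sprung pins at 10 and 18 mm depth jut 2.6 mm into its narrow ends and stick: each needs a 5 to 18 N push, eased by a little wiggle.
- lock (a joint): Turn of the lock's plug in rad: 0 unturned (as it starts), grows clockwise seen from above up to a stop at 1.57 (a quarter turn). A spring (0.02 to 0.055 N m) turns it back when it is let go. The key in the keyway has about 0.13 rad of play either way before the plug turns with it.
- red_key: Key to use: red head 10 mm thick (x), 30 wide (y), 42 tall; steel blade 4 by 12 (y) by 30 mm long, rounded tip; 40 g; same both ways round. Origin: centre of the head's flat underside (shoulder), head above (+z), blade below. Starts upright in one of the rack's slots, shoulder on the rack's top, 45 mm above the counter. Fully home, the shoulder rests on the lock face.
- rack: Dark wooden key rack fixed to the counter, 60 (x) by 150 (y) by 45 (z) mm, with slots at y = -50, 0 and 50 mm along its length, 50 mm apart; the heads of the keys stand in one row, broad sides facing its +x and -x. Origin: centre of its underside.
- white_key: Key of the same shape with a white head, in another slot of the rack. Leave it.
- black_key: Key of the same shape with a black head, in another slot of the rack. Leave it.
- detergent: Orange detergent bottle, 80 mm across, 200 mm tall, standing on the counter. Origin: centre of its base. Leave it.
- stain_jar: Green jar with a white lid, 66 mm across, 90 mm tall. Origin: centre of its base. Leave it.
- mug: White mug, 80 mm across, 90 mm tall. Origin: centre of its base. Leave it.
- sheet_carton: Small cardboard carton, 70 by 120 by 50 mm. Origin: centre of its underside. Leave it.
- lint_brush: Flat lint brush, about 200 mm long and 42 mm wide, lying on the counter. Leave it.
Things that resemble listed ones, but are neither listed nor needed, are in the scene too. Of the things shaped like the coin_box, the blue one is meant.

How it is judged:
By the outcome, as a careful person would: the job done as asked, in the order asked, and still so for the second after the job is handed in, while the arm keeps its last pose, push and grip.
It also fails if it takes over 72 s, if anything falls off the work surface, if the arm or the gripper's body presses on something with over 40 N, if the wrist force passes 120 N, or if a joint passes its speed limit or range.

## Working session

There is one attempt and no reset: what is moved stays moved. The work goes in short steps, Python scripts to look and compute and a tool call to move; the robot and the scene stay as the last step left them, time stands still between calls to the robot, and variables do not carry over. Pictures are saved under pics/ and viewed, at most 10 in all, crops included, and the job is handed in when it is done.

Besides the shell and the picture viewer there is one more tool, called after "Call:" in YAML: its name, and indented under it one key for each argument. play_rows: Moves the arm, as the interface text tells. Its arguments: {"type":"object","properties":{"series":{"type":"array"}},"required":["series"]}

```bash
mkdir -p pics; cat > h.py <<'E'
import numpy as np, cv2
from plant import manip
def grab(n):
    return manip.grab_frame(n)
def ray(f,u,v):
    K=np.array(f['mtx']);x=(u-K[0,2])/K[0,0];y=(v-K[1,2])/K[1,1]
    d=cv2.undistortPoints(np.array([[[u,v]]],float),K,np.array([f['k1'],0,0,0],float))[0,0]
    R=np.array(f['R']);return -R.T@np.array(f['t']),R.T@np.array([d[0],d[1],1])
def onz(f,u,v,z):
    o,d=ray(f,u,v);return o+d*(z-o[2])/d[2]
def proj(f,P):
    return cv2.projectPoints(np.array(P,float).reshape(-1,1,3),cv2.Rodrigues(np.array(f['R']))[0],np.array(f['t'],float),np.array(f['mtx']),np.array([f['k1'],0,0,0],float))[0][:,0]
E
python3 - <<'E'
from h import *
import pickle
for n in('side','top'):
    f=grab(n);cv2.imwrite(f'pics/{n}0.png',f['frame']);pickle.dump(f,open(n+'0.pkl','wb'))
    print(n,f['mtx'],f['k1'],f['R'],-np.array(f['R']).T@f['t'])
print(manip.state())
E
```

```text
side [[399.65552751   0.         284.80583305]
 [  0.         399.65552751 212.17923679]
 [  0.           0.           1.        ]] -0.004222825504829141 [[ 0.70932966 -0.70465001 -0.01788282]
 [-0.41409661 -0.39604775 -0.81955486]
 [ 0.57041689  0.58873979 -0.5727216 ]] [-0.04021357 -0.58009832  0.67632203]
top [[442.92748857   0.         284.50983426]
 [  0.         442.92748857 214.14004351]
 [  0.           0.           1.        ]] -0.12190100584693087 [[-0.02982609 -0.99946637 -0.01331812]
 [-0.99766037  0.03058692 -0.06114097]
 [ 0.06151571  0.01146337 -0.99804028]] [0.47092198 0.01922056 1.17000992]
{'time': 0.1, 'joint_pos': array([-1.31899954e+00,  5.32351700e-02,  1.61416877e+00, -3.98963386e-06,
        1.47597495e+00, -1.19026907e-01]), 'joint_vel': array([ 0.00035356, -0.00046678, -0.00261073, -0.00140292,  0.00099147,
        0.00026761]), 'joint_efforts': array([ 1.01569665e-03, -3.94903922e+01, -3.71362138e+01, -8.71531847e-05,
        3.90078189e-03,  2.17954550e-06]), 'tool_pos': array([ 0.22633236, -0.58197705,  0.23021325]), 'tool_rot': array([-8.91018623e-04,  9.82859982e-01,  1.84351452e-01, -6.12273332e-05]), 'contact_force': array([-0.62458901, -0.10190054,  0.09052953]), 'ft_torque': array([ 0.00784463, -0.0404318 ,  0.0157795 ]), 'grasp_force': 0.0, 'gripper_width': 0.9983109918137867}
```

View pics/top0.png

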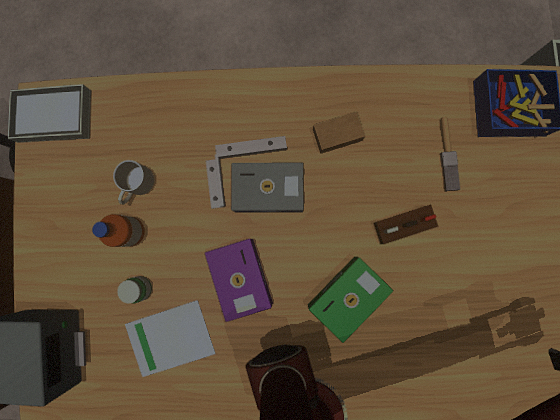

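View pics/side0.png

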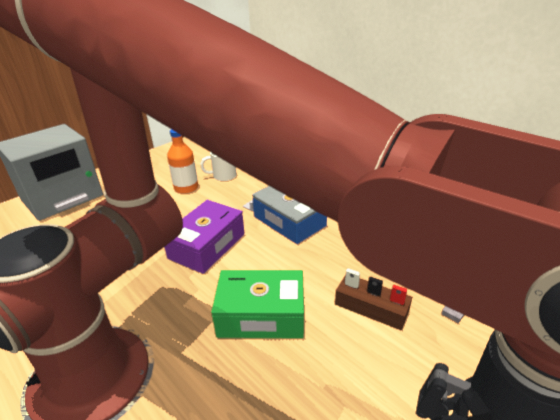

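The top view shows the fence with its corner near (217,155), the grey-lidded box at (267,187), and the rack at (406,224) with the red head at its right end (430,216). In the side view the candidate boxes are purple (207,235), green (260,303) and grey-lid with blue sides (288,212). The last one is the coin box, since only its sides are blue. The red key is at (399,294), next to black and white; the red things in the tray at the top right are not keys.

```bash
python3 - <<'E'
from h import *
import pickle
t=pickle.load(open('top0.pkl','rb'));s=pickle.load(open('side0.pkl','rb'))
a=cv2.resize(t['frame'][125:220,200:312],None,fx=5,fy=5,interpolation=cv2.INTER_CUBIC)
b=cv2.resize(t['frame'][198:250,368:445],None,fx=3,fy=3,interpolation=cv2.INTER_CUBIC)
c=cv2.resize(s['frame'][260:330,325:420],None,fx=2.2,fy=2.2,interpolation=cv2.INTER_CUBIC)
W=np.zeros((600,800,3),np.uint8);W[:a.shape[0],:a.shape[1]]=a;W[:b.shape[0],565:565+b.shape[1]]=b;W[200:200+c.shape[0],565:565+c.shape[1]]=c
cv2.imwrite('pics/crop.png',W)
hsv=cv2.cvtColor(t['frame'],cv2.COLOR_BGR2HSV)
def cc(m,lo,hi):
    pass
# low saturation regions around box/fence
m=((hsv[...,1]<70)).astype(np.uint8);m[:, :190]=0;m[:,320:]=0;m[:125]=0;m[225:]=0
n,l,st,ce=cv2.connectedComponentsWithStats(m)
for i in range(1,n):
    if st[i,4]>150:
        p=np.argwhere(l==i)[:,::-1].astype(np.float32);r=cv2.minAreaRect(p)
        print(i,st[i],r,hsv[l==i].mean(0));print(cv2.boxPoints(r).round(1).tolist())
mr=((hsv[...,1]>150)&((hsv[...,0]<5)|(hsv[...,0]>174))).astype(np.uint8);mr[:190]=0;mr[260:]=0;mr[:,:360]=0;mr[:,460:]=0
print('red',np.argwhere(mr)[:,::-1].mean(0),mr.sum())
hs=cv2.cvtColor(s['frame'],cv2.COLOR_BGR2HSV)
mr=((hs[...,1]>190)&(hs[...,2]>120)&((hs[...,0]<4)|(hs[...,0]>174))).astype(np.uint8);mr[:280]=0;mr[310:]=0;mr[:,:385]=0;mr[:,415:]=0
p=np.argwhere(mr)[:,::-1];print('redside',p.mean(0),len(p),p.min(0),p.max(0))
E
```

```text
1 [ 206  136   81   73 1628] ((247.8012237548828, 171.70892333984375), (62.422298431396484, 83.09461975097656), 82.23483276367188) [ 15.89127764  22.46068796 104.76965602]
[[202.39999389648438, 146.39999389648438], [284.79998779296875, 135.1999969482422], [293.20001220703125, 197.0], [210.89999389648438, 208.1999969482422]]
2 [ 231  163   73   49 3394] ((267.0, 187.0), (48.0, 72.0), 90.0) [39.16882734 18.03388332 81.00500884]
[[231.0, 163.0], [303.0, 163.0], [303.0, 211.0], [231.0, 211.0]]
red [429.88571429 217.22857143] 35
redside [397.99502488 294.84577114] 201 [390 285] [405 304]
```

View pics/crop.png

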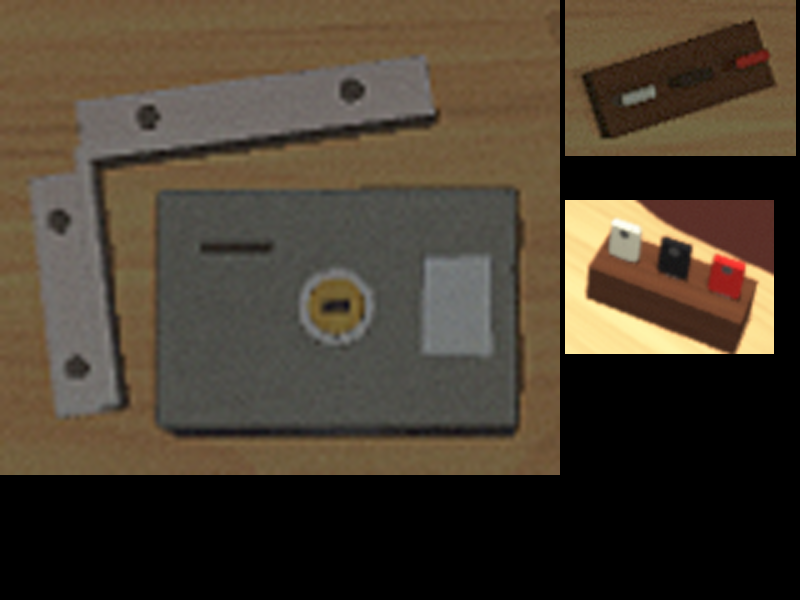

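The crop confirms it: grey-lid blue box with its lock at crop (336,306), fence inner corner at about (95,162), and rack keys in the order white, black, red, with red at the -y end.

```bash
cat > meas.py <<'E'
from h import *
def edge(img,p0,p1,half,sign,n=40):
    """subpixel edge along line p0-p1; sign +1: brightness rises along normal (nx=-dy.. rotated)"""
    p0=np.array(p0,float);p1=np.array(p1,float);d=(p1-p0)/np.linalg.norm(p1-p0);nn=np.array([-d[1],d[0]])
    o=np.arange(-half,half+.01,.2);P=[]
    for a in np.linspace(.08,.92,n):
        q=p0+(p1-p0)*a
        xy=(q+o[:,None]*nn).astype(np.float32)
        g=cv2.remap(img,xy[:,0][None],xy[:,1][None],cv2.INTER_CUBIC)[0]
        k=np.gradient(g)*sign;i=k.argmax();P.append(q+o[i]*nn)
    P=np.array(P,np.float32);vx,vy,x,y=cv2.fitLine(P,cv2.DIST_HUBER,0,.01,.01).ravel()
    r=(P-[x,y])@np.array([-vy,vx]);return np.array([x,y]),np.array([vx,vy]),np.median(abs(r))
def wl(f,e,z):
    a=onz(f,*(e[0]-25*e[1]),z)[:2];b=onz(f,*(e[0]+25*e[1]),z)[:2];return a,b
def inter(l1,l2):
    a,b=l1;c,d=l2;s=np.linalg.solve(np.array([b-a,c-d]).T,c-a);return a+s[0]*(b-a)
def ang(l): # yaw of line mod 90
    v=l[1]-l[0];x=np.degrees(np.arctan2(v[1],v[0]));return (x+45)%90-45
E
cat > m1.py <<'E'
from meas import *
import pickle
t=pickle.load(open('top0.pkl','rb'));F=t['frame'];g=cv2.GaussianBlur(F,(3,3),0).astype(np.float32)
V=g.mean(2)
c=lambda x,y:(200+x/5-.4,125+y/5-.4)
# fence
for nm,z,sg in (('top',.03,-1),('bot',0,1)):
    o=0 if nm=='top' else 8
    far=edge(V,c(110,158+o),c(430,112+o),2,sg); left=edge(V,c(97+o/2,175),c(120+o/2,400),2,-sg)
    lf,ll=wl(t,far,z),wl(t,left,z)
    print(nm,'corner',inter(lf,ll).round(4),'yaw far',ang(lf),'left',ang(ll),far[2],left[2])
# lid
B=g.max(2)-g.min(2)
T=edge(B,c(160,190),c(517,187),3,-1);Bm=edge(V,c(160,427),c(517,428),2,-1);L=edge(B,c(157,195),c(157,425),3,1);R=edge(B,c(517,195),c(517,425),3,-1)
l=[wl(t,e,.08) for e in (T,L,Bm,R)]
print('lid yaw',[round(ang(x),2) for x in l],[e[2] for e in (T,L,Bm,R)])
C=np.array([inter(l[0],l[1]),inter(l[1],l[2]),inter(l[2],l[3]),inter(l[3],l[0])]);print(C.round(4).tolist(),C.mean(0),[np.linalg.norm(C[i]-C[(i+1)%4]).round(4) for i in range(4)])
h=cv2.cvtColor(F,cv2.COLOR_BGR2HSV)
m=(h[...,1]>110)&(h[...,0]>12)&(h[...,0]<30);m[:170]=0;m[205:]=0;m[:,:250]=0;m[:,285:]=0
p=np.argwhere(m)[:,::-1].astype(np.float32);(x,y),r=cv2.minEnclosingCircle(p);print('brass',p.mean(0),x,y,r,onz(t,x,y,.083))
# rack
V8=h[...,2]
sub=(slice(195,250),slice(365,445))
mm=np.zeros_like(V8);mm[sub]=((V8[sub]<62)|(h[...,1][sub]<60)|((h[...,0][sub]<5)&(h[...,1][sub]>150)))
n,lab,st,ce=cv2.connectedComponentsWithStats(mm);i=1+st[1:,4].argmax()
r=cv2.minAreaRect(np.argwhere(lab==i)[:,::-1].astype(np.float32));bp=cv2.boxPoints(r);print('rack',r,st[i])
print([onz(t,*q,.045)[:2].round(4).tolist() for q in bp])
def ext(m):
    p=np.argwhere(m)[:,::-1].astype(np.float32);return p.mean(0),cv2.minAreaRect(p),len(p)
mr=np.zeros_like(V8,bool);mr[sub]=((h[...,1][sub]>150)&((h[...,0][sub]<5)|(h[...,0][sub]>174)))
mw=np.zeros_like(V8,bool);mw[205:245,380:405]=((h[...,1]<70)&(V8>70))[205:245,380:405]
for q in(mr,mw):
    e=ext(q);print(e,[onz(t,*x,.087)[:2].round(4).tolist() for x in cv2.boxPoints(e[1])])
s=pickle.load(open('side0.pkl','rb'));hs=cv2.cvtColor(s['frame'],cv2.COLOR_BGR2HSV)
mk=((hs[...,1]>170)&(hs[...,2]>90)&((hs[...,0]<5)|(hs[...,0]>173)));mk[:280]=0;mk[310:]=0;mk[:,:385]=0;mk[:,415:]=0
p=np.argwhere(mk)[:,::-1]
pts=cv2.approxPolyDP(cv2.convexHull(p.astype(np.int32)),1.5,True)[:,0];print(pts.tolist())
print([(onz(s,*q,.087)[:2].round(4).tolist(),onz(s,*q,.045)[:2].round(4).tolist()) for q in pts])
E
python3 m1.py
```

```text
top corner [0.6978 0.2032] yaw far 5.778728605521238 left 5.6010570837400735 0.14764819 0.16431758
bot corner [0.698  0.2002] yaw far 5.688031044660875 left 4.8819991986976845 0.10977891 0.21406919
lid yaw [np.float64(-1.88), np.float64(-1.33), np.float64(-0.85), np.float64(-1.16)] [np.float32(0.049070545), np.float32(0.028363578), np.float32(0.14342156), np.float32(0.21913338)]
[[0.6723, 0.1617], [0.5521, 0.1645], [0.5494, -0.0155], [0.6664, -0.0179]] [0.61004183 0.07318073] [np.float64(0.1202), np.float64(0.18), np.float64(0.117), np.float64(0.1797)]
brass [266.78314 185.6747 ] 266.7903137207031 185.59677124023438 5.448999881744385 [0.6099173  0.07337949 0.083     ]
rack ((405.6500244140625, 223.9500274658203), (23.084625244140625, 60.71572494506836), 71.56504821777344) [ 374  205   64   39 1314]
[[0.5118, -0.1931], [0.5564, -0.3449], [0.4995, -0.3613], [0.4555, -0.2096]]
(array([429.8857 , 217.22858], dtype=float32), ((429.9245300292969, 217.23587036132812), (3.7087347507476807, 10.439401626586914), 74.05460357666016), 35) [[0.5203, -0.3134], [0.5266, -0.3392], [0.5177, -0.3413], [0.5114, -0.3156]]
(array([392.18, 229.36], dtype=float32), ((392.1500549316406, 229.45001220703125), (4.110960960388184, 11.384199142456055), 71.56504821777344), 50) [[0.4928, -0.2164], [0.5008, -0.2436], [0.4911, -0.2464], [0.4831, -0.2192]]
[[406, 289], [403, 304], [390, 300], [394, 285]]
[([0.5253, -0.3408], [0.5656, -0.3237]), ([0.4866, -0.3577], [0.5241, -0.3419]), ([0.478, -0.3342], [0.5149, -0.3167]), ([0.5182, -0.3175], [0.5579, -0.2988])]
```

Call:
play_rows:
  series:
    - [[0.018,0.039,0,0,0,-2,1],[0.018,0.039,0,0,0,-2,1],[0.018,0.039,0,0,0,-2,1],[0.018,0.039,0,0,0,-2,1],[0.018,0.039,0,0,0,-2,1],[0.018,0.039,0,0,0,-2,1],[0.018,0.039,0,0,0,-2,1],[0.018,0.039,0,0,0,-1.6,1],[0.018,0.039,0,0,0,0,1],[0.018,0.039,0,0,0,0,1]]

```text
time: 1.1
tool_pos: [0.4066, -0.1907, 0.2309]
tool_rot: [-0.0, 0.999, 0.049, -0.0]
contact_force: [1.4, -0.2, 0.4]
gripper_width: 1.0
grasp_force: 0.0
```

Call:
play_rows:
  series:
    - [[0.018,0.039,0,0,0,0,1],[0.018,0.039,0,0,0,0,1],[0.018,0.039,0,0,0,0,1],[0.018,0.039,0,0,0,0,1],[0.018,0.039,0,0,0,0,1],[0.018,0.039,0,0,0,0,1],[0,0,-0.04,0,0,0,1],[0,0,-0.04,0,0,0,1],[0,0,0,0,0,0,1]]

```text
time: 2.0
tool_pos: [0.5097, 0.0423, 0.1443]
tool_rot: [-0.001, 0.999, 0.05, -0.007]
contact_force: [-0.8, 0.8, -0.2]
gripper_width: 1.002
grasp_force: 0.0
```

Call:
play_rows:
  series:
    - [[0.003,0.004,-0.04,0,0,0,1],[0.002,0.004,-0.04,0,0,0,1],[0,0,-0.025,0,0,0,1],[0,0,-0.015,0,0,0,1],[0,0,-0.006,0,0,0,1],[0.008,0.0008,0,0,0,0,1],[0.006,0.0006,0,0,0,0,1],[0.005,0.0005,0,0,0,0,1],[0.005,0.0005,0,0,0,0,1],[0.005,0.0005,0,0,0,0,1]]

```text
time: 3.0
tool_pos: [0.549, 0.0523, 0.0257]
tool_rot: [0.0, 0.999, 0.049, 0.0]
contact_force: [-3.3, -2.2, 0.1]
gripper_width: 0.999
grasp_force: 0.0
```

Call:
play_rows:
  series:
    - [[0.005,0.0005,0,0,0,0,1],[0.005,0.0005,0,0,0,0,1],[0.005,0.0005,0,0,0,0,1],[0.005,0.0005,0,0,0,0,1],[0.005,0.0005,0,0,0,0,1],[0.003,0.0003,0,0,0,0,1],[0,0,0,0,0,0,1]]

```text
time: 3.7
tool_pos: [0.5768, 0.0555, 0.0253]
tool_rot: [-0.0, 0.999, 0.05, 0.0]
contact_force: [-2.4, 0.7, 0.0]
gripper_width: 0.999
grasp_force: 0.0
```

Call:
play_rows:
  series:
    - [[0.002,0.0002,0,0,0,0,1],[0.002,0.0002,0,0,0,0,1],[0,0,0,0,0,0,1]]

```text
time: 4.0
tool_pos: [0.5797, 0.0557, 0.025]
tool_rot: [0.0, 0.999, 0.05, -0.001]
contact_force: [-5.8, -0.8, 1.0]
gripper_width: 0.999
grasp_force: 0.0
```

Call:
play_rows:
  series:
    - [[0.001,0.0001,0,0,0,0,1],[0.001,0.0001,0,0,0,0,1],[0,0,0,0,0,0,1]]

```text
time: 4.3
tool_pos: [0.5795, 0.0556, 0.0244]
tool_rot: [0.0, 0.999, 0.05, -0.004]
contact_force: [-12.5, -2.2, 4.7]
gripper_width: 1.003
grasp_force: 0.0
```

```bash
python3 - <<'E'
from h import *
print(manip.state())
f=grab('top');cv2.imwrite('pics/t1.png',cv2.resize(f['frame'][110:240,190:330],None,fx=5,fy=4.6,interpolation=cv2.INTER_CUBIC))
E
```

```text
{'time': 4.3, 'joint_pos': array([-3.16471407e-02,  1.74089518e-01,  1.85194243e+00, -1.07765237e-03,
        1.12315704e+00,  1.44004372e+00]), 'joint_vel': array([-7.15555413e-05, -1.95452525e-03,  2.95351485e-03,  7.41013746e-05,
       -3.76628010e-03,  8.53824998e-04]), 'joint_efforts': array([  0.27858708, -37.84415603, -36.08813882,   0.54312631,
        -2.80219741,   0.22235946]), 'tool_pos': array([0.57949382, 0.05562006, 0.0243522 ]), 'tool_rot': array([ 1.75178364e-04,  9.98753522e-01,  4.97668726e-02, -3.82496991e-03]), 'contact_force': array([-12.46651715,  -2.20776685,   4.70338042]), 'ft_torque': array([-0.20516349,  1.48469169,  0.23365702]), 'grasp_force': 0.0, 'gripper_width': 1.0025158720713616}
```

View pics/t1.png

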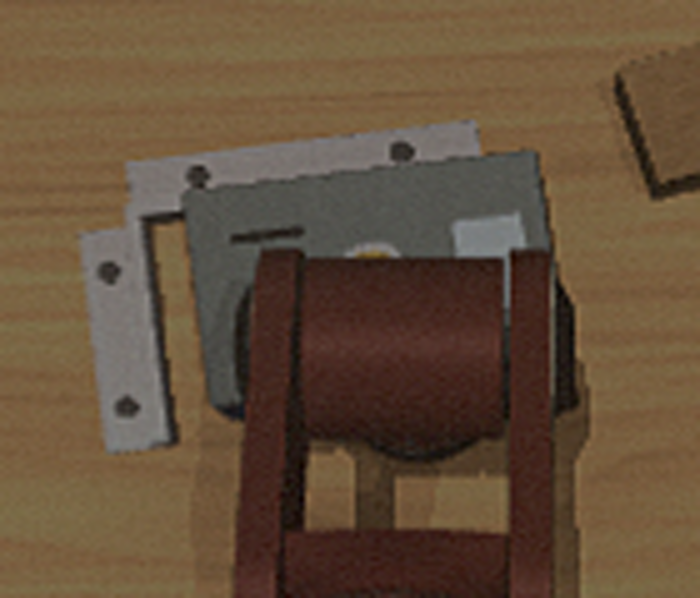

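Call:
play_rows:
  series:
    - [[-0.01,-0.001,0,0,0,0,1],[-0.012,-0.001,0,0,0,0,1],[0,0,0.04,0,0,0,0.25],[0,0,0.04,0,0,0,0.25],[0,0,0.03,0,0,8,0.25],[0.01,-0.009,0,0,0,8,0.25],[0.01,-0.009,0,0,0,8,0.25],[0.01,-0.009,0,0,0,8,0.25],[0.01,-0.009,0,0,0,8,0.25],[0.01,-0.009,0,0,0,8,0.25]]

```text
time: 5.35
tool_pos: [0.611, 0.0084, 0.1359]
tool_rot: [0.001, 0.891, 0.454, 0.001]
contact_force: [-0.2, 1.2, 0.4]
gripper_width: 0.253
grasp_force: 0.0
```

Call:
play_rows:
  series:
    - [[0.01,-0.009,0,0,0,8,0.25],[0.01,-0.009,0,0,0,8,0.25],[0.01,-0.009,0,0,0,8,0.25],[0.01,-0.009,0,0,0,8,0.25],[0.01,-0.009,0,0,0,8,0.25],[0,0,0,0,0,2,0.25],[0,0,0,0,0,0,0.25]]

```text
time: 6.05
tool_pos: [0.6607, -0.0365, 0.1357]
tool_rot: [0.001, 0.672, 0.741, 0.001]
contact_force: [-0.5, -0.3, 0.6]
gripper_width: 0.252
grasp_force: 0.0
```

Call:
play_rows:
  series:
    - [[0,0,-0.04,0,0,0,0.25],[0,0,-0.035,0,0,0,0.25],[0,0,-0.023,0,0,0,0.25],[0,0,-0.012,0,0,0,0.25],[-0.0005,0.005,0,0,0,0,0.25],[-0.0005,0.005,0,0,0,0,0.25],[-0.0005,0.005,0,0,0,0,0.25],[-0.0005,0.005,0,0,0,0,0.25],[-0.0005,0.005,0,0,0,0,0.25],[-0.0005,0.005,0,0,0,0,0.25]]

```text
time: 7.05
tool_pos: [0.659, -0.0074, 0.0276]
tool_rot: [0.002, 0.671, 0.741, 0.0]
contact_force: [0.3, -5.5, 1.7]
gripper_width: 0.246
grasp_force: 0.0
```

Call:
play_rows:
  series:
    - [[-0.0004,0.004,0,0,0,0,0.25],[-0.0003,0.003,0,0,0,0,0.25],[-0.0002,0.002,0,0,0,0,0.25],[0,0,0,0,0,0,0.25]]

```text
time: 7.45
tool_pos: [0.658, 0.002, 0.0276]
tool_rot: [0.002, 0.671, 0.741, 0.0]
contact_force: [-0.1, -4.7, 2.1]
gripper_width: 0.251
grasp_force: 0.0
```

Call:
play_rows:
  series:
    - [[-0.0002,0.002,0,0,0,0,0.25],[-0.0001,0.001,0,0,0,0,0.25],[0,0,0,0,0,0,0.25]]

```text
time: 7.75
tool_pos: [0.6578, 0.0046, 0.0276]
tool_rot: [0.002, 0.671, 0.741, 0.0]
contact_force: [-0.3, -6.1, 3.1]
gripper_width: 0.251
grasp_force: 0.0
```

Call:
play_rows:
  series:
    - [[-0.0002,0.002,0,0,0,0,0.25],[0,0,0,0,0,0,0.25]]

```text
time: 7.95
tool_pos: [0.6579, 0.0058, 0.0276]
tool_rot: [0.003, 0.671, 0.741, -0.0]
contact_force: [0.1, -8.9, 2.2]
gripper_width: 0.248
grasp_force: 0.0
```

Call:
play_rows:
  series:
    - [[-0.0001,0.0015,0,0,0,0,0.25],[0,0,0,0,0,0,0.25]]

```text
time: 8.15
tool_pos: [0.658, 0.0058, 0.0276]
tool_rot: [0.004, 0.671, 0.741, -0.001]
contact_force: [1.6, -13.1, 0.9]
gripper_width: 0.244
grasp_force: 0.0
```

Call:
play_rows:
  series:
    - [[-0.0001,0.0015,0,0,0,0,0.25],[0,0,0,0,0,0,0.25]]

```text
time: 8.35
tool_pos: [0.658, 0.0058, 0.0278]
tool_rot: [0.005, 0.671, 0.741, -0.002]
contact_force: [0.8, -18.3, 2.0]
gripper_width: 0.248
grasp_force: 0.0
```

Call:
play_rows:
  series:
    - [[0.001,-0.01,0,0,0,0,0.25],[0.001,-0.01,0,0,0,0,0.25],[0,0,0.04,0,0,0,0.25],[0,0,0.04,0,0,0,0.25],[0,0,0.03,0,0,0,0.25],[-0.01,0.0095,0,0,0,-8.2,1],[-0.01,0.0095,0,0,0,-8.2,1],[-0.01,0.0095,0,0,0,-8.2,1],[-0.01,0.0095,0,0,0,-8.2,1],[-0.01,0.0095,0,0,0,-8.2,1]]

```text
time: 9.35
tool_pos: [0.6074, 0.0392, 0.1355]
tool_rot: [-0.0, 0.89, 0.456, 0.0]
contact_force: [0.8, -0.5, -0.5]
gripper_width: 0.999
grasp_force: 0.0
```

Call:
play_rows:
  series:
    - [[-0.01,0.0095,0,0,0,-8.2,1],[-0.01,0.0095,0,0,0,-8.2,1],[-0.01,0.0095,0,0,0,-8.2,1],[-0.01,0.0095,0,0,0,-8.2,1],[-0.01,0.0095,0,0,0,-8.2,1],[-0.012,0.0095,0,0,0,-8,1],[0,0,0,0,0,0,1],[0,0,-0.04,0,0,0,1],[0,0,-0.04,0,0,0,1],[0,0,0,0,0,0,1]]

```text
time: 10.35
tool_pos: [0.5413, 0.0949, 0.0494]
tool_rot: [-0.0, 0.999, 0.05, -0.006]
contact_force: [-0.8, 0.1, -0.9]
gripper_width: 0.999
grasp_force: 0.0
```

Call:
play_rows:
  series:
    - [[0,0,-0.02,0,0,0,1],[0,0,-0.007,0,0,0,1],[0.008,0.0008,0,0,0,0,1],[0.008,0.0008,0,0,0,0,1],[0.006,0.0006,0,0,0,0,1],[0.005,0.0005,0,0,0,0,1],[0.004,0.0004,0,0,0,0,1],[0.002,0.0002,0,0,0,0,1],[0.001,0.0001,0,0,0,0,1],[0,0,0,0,0,0,1]]

```text
time: 11.35
tool_pos: [0.5762, 0.0986, 0.0283]
tool_rot: [0.0, 0.999, 0.05, -0.005]
contact_force: [-16.1, -2.3, 11.8]
gripper_width: 1.0
grasp_force: 8.2
```

Call:
play_rows:
  series:
    - [[0.0015,0.00015,0,0,0,0,1],[0.0015,0.00015,0,0,0,0,1],[0,0,0,0,0,0,1]]

```text
time: 11.65
tool_pos: [0.5759, 0.0986, 0.0283]
tool_rot: [0.0, 0.999, 0.05, -0.01]
contact_force: [-29.6, -5.7, 22.6]
gripper_width: 1.002
grasp_force: 15.1
```

Call:
play_rows:
  series:
    - [[-0.01,-0.001,0,0,0,0,1],[-0.012,-0.001,0,0,0,0,1],[0,0,0.04,0,0,0,0.5],[0,0,0.04,0,0,0,0.5],[0,0,0.04,0,0,0,0.5],[-0.005,-0.04,0.01,0,0,8,0.5],[-0.005,-0.04,0.01,0,0,8,0.5],[-0.005,-0.04,0.01,0,0,8,0.5],[-0.005,-0.04,0,0,0,8,0.5],[-0.005,-0.04,0,0,0,8,0.5]]

```text
time: 12.65
tool_pos: [0.5356, -0.1045, 0.1791]
tool_rot: [0.001, 0.921, 0.391, 0.001]
contact_force: [0.9, -0.3, 0.3]
gripper_width: 0.504
grasp_force: 0.0
```

```bash
python3 - <<'E'
from h import *
import pickle
for n in('side','top'):
    f=grab(n);pickle.dump(f,open(n+'1.pkl','wb'))
    if n=='top': T=f
    else: S=f
a=cv2.resize(T['frame'][120:225,200:320],None,fx=4,fy=4,interpolation=cv2.INTER_CUBIC)
b=cv2.resize(T['frame'][198:250,368:445],None,fx=4,fy=4,interpolation=cv2.INTER_CUBIC)
c=cv2.resize(S['frame'][250:330,325:425],None,fx=3,fy=3,interpolation=cv2.INTER_CUBIC)
W=np.zeros((600,800,3),np.uint8);W[:a.shape[0],:a.shape[1]]=a;W[:b.shape[0],485:485+b.shape[1]]=b;W[300:300+c.shape[0],485:485+c.shape[1]]=c
cv2.imwrite('pics/c1.png',W);print(manip.state()['tool_pos'])
E
```

```text
[ 0.535249   -0.10681426  0.17860826]
```

View pics/c1.png

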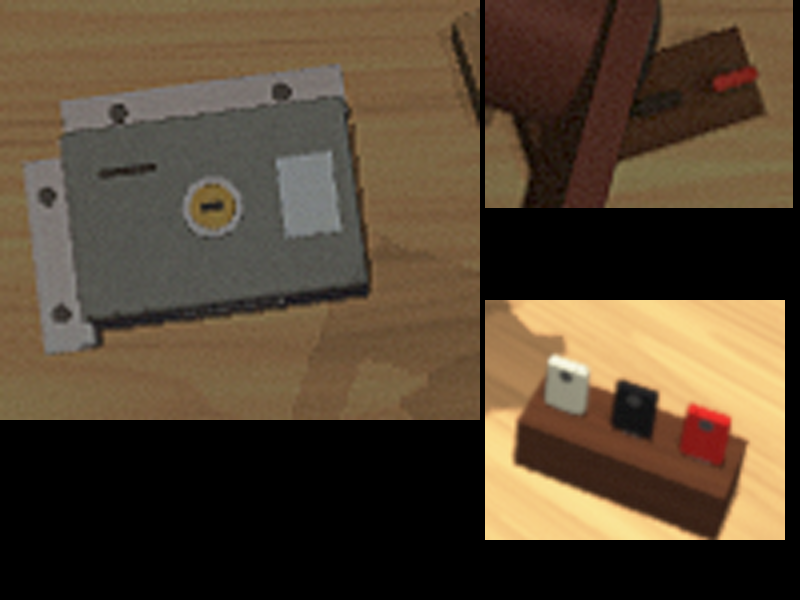

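The box sits flush in the corner with its lock at crop (212,207), and the red key stands in its slot at the -y end. I'll measure both.

```bash
python3 - <<'E'
from meas import *
import pickle
t=pickle.load(open('top1.pkl','rb'));s=pickle.load(open('side1.pkl','rb'))
F=t['frame'];h=cv2.cvtColor(F,cv2.COLOR_BGR2HSV);V=cv2.GaussianBlur(F,(3,3),0).astype(np.float32).mean(2)
c=lambda x,y:(200+x/4-.4,120+y/4-.4)
T=edge(V,c(62,133),c(345,98),2,-1);B=edge(V,c(95,318),c(370,285),2,-1);L=edge(V,c(62,140),c(82,310),2,1)
R=edge(V,c(345,105),c(370,280),2,1)
l=[wl(t,e,.08) for e in(T,L,B,R)];print([round(ang(x),2) for x in l],[float(e[2].round(2)) for e in (T,L,B,R)],inter(l[0],l[1]))
m=(h[...,1]>110)&(h[...,0]>12)&(h[...,0]<30);mm=np.zeros_like(m);mm[160:184,241:266]=m[160:184,241:266]
p=np.argwhere(mm)[:,::-1].astype(np.float32);(x,y),r=cv2.minEnclosingCircle(p);print('brass',x,y,r,onz(t,x,y,.083))
sub=(slice(195,250),slice(415,445))
mr=np.zeros(m.shape,bool);mr[sub]=((h[...,1]>140)&((h[...,0]<6)|(h[...,0]>172)))[sub]
q=np.argwhere(mr)[:,::-1].astype(np.float32);r=cv2.minAreaRect(q);print('red',q.mean(0),r,[onz(t,*x,.087)[:2].round(4).tolist() for x in cv2.boxPoints(r)])
hs=cv2.cvtColor(s['frame'],cv2.COLOR_BGR2HSV)
mk=((hs[...,1]>150)&(hs[...,2]>80)&((hs[...,0]<6)|(hs[...,0]>172)));mk[:280]=0;mk[312:]=0;mk[:,:385]=0;mk[:,415:]=0
p=cv2.morphologyEx(mk.astype(np.uint8),cv2.MORPH_CLOSE,np.ones((5,5)));p=np.argwhere(p)[:,::-1]
pts=cv2.approxPolyDP(cv2.convexHull(p.astype(np.int32)),1,True)[:,0];print(pts.tolist())
# predicted silhouettes of head at estimate
k=np.radians(16);Rz=np.array([[np.cos(k),-np.sin(k)],[np.sin(k),np.cos(k)]])
P=[list(Rz@[a,b]+[.520,-.328])+[z] for z in(.045,.087) for a in(-.005,.005) for b in(-.015,.015)]
print('pred side',proj(s,P).round(1).tolist(),'top',proj(t,P).round(1).tolist())
E
```

```text
[np.float64(5.69), np.float64(6.19), np.float64(5.66), np.float64(5.7)] [0.20999999344348907, 0.1899999976158142, 0.20999999344348907, 0.11999999731779099] [0.69786431 0.20391254]
brass 252.6764678955078 171.19117736816406 5.455265998840332 [0.64702841 0.10745474 0.083     ]
red [429.85715 217.16667] ((430.0000305175781, 217.00001525878906), (4.365641117095947, 10.6715669631958), 75.96376037597656) [[0.5221, -0.3133], [0.5277, -0.3398], [0.5171, -0.3419], [0.5115, -0.3154]]
[[406, 289], [403, 304], [390, 300], [393, 285]]
pred side [[402.5, 305.8], [388.3, 300.6], [403.9, 302.5], [389.7, 297.4], [405.7, 291.3], [391.0, 286.2], [407.1, 288.1], [392.4, 283.1]] top [[431.1, 217.8], [420.3, 221.4], [429.9, 214.1], [419.0, 217.7], [436.4, 216.9], [425.2, 220.6], [435.1, 213.1], [423.9, 216.8]]
```

Call:
play_rows:
  series:
    - [[-0.002,-0.032,0,0,0,8,0.5],[-0.002,-0.032,0,0,0,8,0.5],[-0.002,-0.032,0,0,0,8,0.5],[-0.002,-0.032,0,0,0,8,0.5],[-0.002,-0.032,0,0,0,8,0.5],[-0.002,-0.032,0,0,0,8,0.5],[-0.002,-0.029,0,0,0,8,0.5],[0,0,0,0,0,4,0.5],[0,0,0,0,0,0,0.5],[0,0,0,0,0,0,0.5]]

```text
time: 13.75
tool_pos: [0.522, -0.3232, 0.1781]
tool_rot: [-0.0, 0.605, 0.796, 0.0]
contact_force: [-0.0, 0.5, 0.3]
gripper_width: 0.503
grasp_force: 0.0
```

Call:
play_rows:
  series:
    - [[-0.002,-0.005,-0.035,0,0,0.5,0.5],[0,0,-0.035,0,0,0,0.5],[0,0,-0.03,0,0,0,0.5],[0,0,-0.017,0,0,0,0.5],[0,0,-0.008,0,0,0,0.5],[0,0,0,0,0,0,0.5],[0,0,0,0,0,0,0.5]]

```text
time: 14.45
tool_pos: [0.5209, -0.3296, 0.055]
tool_rot: [0.001, 0.601, 0.799, -0.0]
contact_force: [0.2, -0.3, -0.3]
gripper_width: 0.497
grasp_force: 0.0
```

Call:
play_rows:
  series:
    - [[-0.001,0.0015,-0.003,0,0,0,0.5],[0,0,0,0,0,0,0.3],[0,0,0,0,0,0,0.15],[0,0,0,0,0,0,0],[0,0,0,0,0,0,0],[0,0,0,0,0,0,0],[0,0,0,0,0,0,0]]

```text
time: 15.15
tool_pos: [0.5192, -0.3279, 0.051]
tool_rot: [0.001, 0.601, 0.799, -0.0]
contact_force: [-0.6, 0.4, 4.1]
gripper_width: 0.109
grasp_force: 58.9
```

Call:
play_rows:
  series:
    - [[0,0,0.005,0,0,0,0],[0,0,0.02,0,0,0,0],[0,0,0.03,0,0,0,0],[0,0,0.03,0,0,0,0],[0,0,0.024,0,0,0,0],[0.006,0.02,0,0,0,-1,0],[0.0116,0.0395,0,0,0,-1,0],[0.0116,0.0395,0,0,0,-1,0],[0.0116,0.0395,0,0,0,-1,0],[0.0116,0.0395,0,0,0,-1,0]]

```text
time: 16.15
tool_pos: [0.571, -0.1478, 0.1588]
tool_rot: [-0.0, 0.636, 0.772, -0.0]
contact_force: [-0.1, 0.1, -0.9]
gripper_width: 0.104
grasp_force: 60.8
```

Call:
play_rows:
  series:
    - [[0.0116,0.0395,0,0,0,-1,0],[0.0116,0.0395,0,0,0,-1,0],[0.0116,0.0395,0,0,0,-1,0],[0.0116,0.0395,0,0,0,-1,0],[0.0116,0.0395,0,0,0,-1,0],[0.0116,0.0395,0,0,0,-0.2,0],[0.006,0.02,0,0,0,0,0],[0,0,-0.015,0,0,0,0],[0,0,-0.008,0,0,0,0],[0,0,0,0,0,0,0]]

```text
time: 17.15
tool_pos: [0.6448, 0.1064, 0.1329]
tool_rot: [-0.002, 0.67, 0.742, -0.002]
contact_force: [-0.0, -0.5, -1.1]
gripper_width: 0.11
grasp_force: 60.8
```

```bash
python3 - <<'E'
from h import *
import pickle
S=grab('side');T=grab('top');pickle.dump((S,T),open('p2.pkl','wb'))
st=manip.state();print(st['tool_pos'],st['tool_rot'],st['gripper_width'],st['grasp_force'])
p=proj(S,[.647,.107,.1])[0];u,v=int(p[0]),int(p[1]);print(u,v)
a=cv2.resize(S['frame'][v-45:v+40,u-55:u+55],None,fx=6,fy=6,interpolation=cv2.INTER_CUBIC)
cv2.imwrite('pics/c2.png',a)
E
```

```text
[0.64613577 0.10624544 0.13525646] [-6.25000841e-04  6.70056812e-01  7.42309158e-01 -7.69300259e-04] 0.11043379654834956 60.76265215873718
289 182
```

View pics/c2.png

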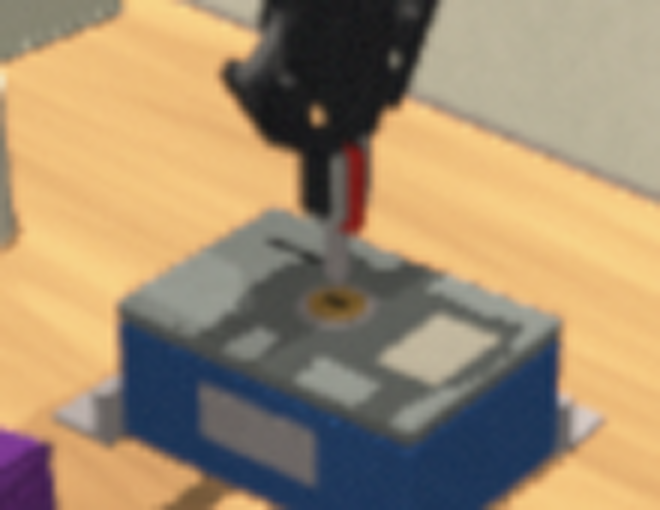

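The picture shows the blade hanging over the lock: tip at crop (336,280), lock centre at (338,301), box flush in the fence.

```bash
python3 - <<'E'
from h import *
import pickle
S,T=pickle.load(open('p2.pkl','rb'))
u0,v0=289-55,182-45
h=cv2.cvtColor(S['frame'],cv2.COLOR_BGR2HSV)
m=((h[...,1]>120)&(h[...,0]>10)&(h[...,0]<30)).astype(np.uint8);M=np.zeros_like(m);M[182:193,283:300]=m[182:193,283:300]
p=np.argwhere(M)[:,::-1].astype(np.float32);e=cv2.fitEllipse(cv2.convexHull(p));print('brass side',p.mean(0),e,onz(S,*e[0],.083))
print('pred',proj(S,[[.647,.107,.083],[.647,.1075,.083]]))
g=S['frame'].astype(int).mean(2)
for v in range(174,186):
    r=S['frame'][v,280:302].astype(int); print(v,r.mean(1).astype(int).tolist())
k=np.radians(5.7);ey=np.array([-np.sin(k),np.cos(k)])
st=np.array([.6461,.1062])
for z in(.129,.11,.1): print(z,[proj(S,[*(st+a*ey),z])[0].round(1).tolist() for a in(-.006,0,.006)])
E
```

```text
brass side [289.64517 187.19354] ((289.5640563964844, 187.08062744140625), (4.3983941078186035, 7.935172080993652), 92.11154174804688) [0.64800432 0.10852297 0.083     ]
pred [[289.69709298 187.40656264]
 [289.57194474 187.34335239]]
174 [130, 132, 131, 132, 134, 136, 127, 110, 104, 100, 89, 69, 65, 69, 112, 170, 187, 188, 187, 186, 183, 181]
175 [129, 130, 131, 130, 130, 131, 132, 125, 109, 100, 89, 77, 81, 96, 148, 179, 187, 188, 189, 189, 187, 186]
176 [111, 119, 125, 129, 131, 131, 131, 126, 111, 101, 99, 92, 110, 127, 160, 176, 184, 187, 189, 189, 189, 189]
177 [72, 86, 104, 117, 124, 128, 128, 123, 109, 101, 101, 101, 118, 135, 140, 151, 172, 182, 185, 187, 188, 189]
178 [96, 87, 83, 90, 100, 110, 116, 121, 109, 101, 101, 99, 113, 128, 132, 135, 146, 163, 174, 177, 178, 184]
179 [126, 123, 113, 94, 70, 62, 81, 98, 102, 101, 100, 97, 91, 106, 118, 126, 133, 137, 144, 144, 150, 164]
180 [127, 118, 112, 105, 80, 58, 54, 69, 92, 100, 103, 97, 83, 79, 82, 110, 126, 131, 133, 132, 123, 115]
181 [112, 91, 79, 77, 73, 71, 70, 75, 94, 102, 102, 96, 82, 73, 74, 87, 107, 116, 117, 114, 96, 80]
182 [79, 75, 72, 72, 70, 74, 73, 75, 92, 100, 102, 93, 80, 72, 74, 74, 78, 79, 79, 77, 75, 74]
183 [72, 72, 72, 72, 73, 74, 74, 76, 83, 93, 97, 88, 76, 74, 74, 73, 73, 72, 74, 73, 74, 75]
184 [73, 72, 73, 72, 74, 76, 79, 80, 81, 85, 89, 84, 81, 81, 77, 75, 73, 75, 73, 74, 74, 78]
185 [72, 71, 73, 74, 78, 83, 84, 83, 78, 76, 79, 80, 85, 88, 86, 81, 76, 74, 75, 76, 81, 88]
0.129 [[291.2, 174.1], [289.5, 173.5], [287.8, 172.8]]
0.11 [[291.2, 180.1], [289.6, 179.4], [287.9, 178.7]]
0.1 [[291.3, 183.1], [289.6, 182.5], [288.0, 181.8]]
```

Call:
play_rows:
  series:
    - [[0.001,0.0013,-0.006,0,0,0,0],[0,0,-0.006,0,0,0,0],[0,0,-0.003,0,0,0,0],[0,0,-0.002,0,0,0,0],[0,0,0,0,0,0,0],[0,0,0,0,0,0,0]]

```text
time: 17.85
tool_pos: [0.6479, 0.1088, 0.1194]
tool_rot: [0.0, 0.669, 0.743, 0.0]
contact_force: [0.3, 0.1, -1.7]
gripper_width: 0.107
grasp_force: 60.8
```

Call:
play_rows:
  series:
    - [[0,0,-0.002,0,0,0,0],[0,0,-0.001,0,0,0,0],[0,0,0,0,0,0,0]]

```text
time: 18.15
tool_pos: [0.6477, 0.1088, 0.116]
tool_rot: [-0.0, 0.669, 0.743, -0.0]
contact_force: [-0.5, 0.7, -0.2]
gripper_width: 0.104
grasp_force: 60.8
```

Call:
play_rows:
  series:
    - [[-0.0003,-0.0008,-0.0015,0,0,0,0],[0,0,-0.0015,0,0,0,0],[0,0,0,0,0,0,0]]

```text
time: 18.45
tool_pos: [0.6475, 0.1082, 0.113]
tool_rot: [-0.0, 0.67, 0.743, 0.0]
contact_force: [0.3, 0.2, -0.1]
gripper_width: 0.107
grasp_force: 60.8
```

Call:
play_rows:
  series:
    - [[0,0,-0.0015,0,0,0,0],[0,0,-0.0015,0,0,0,0],[0,0,0,0,0,0,0]]

```text
time: 18.75
tool_pos: [0.6475, 0.1082, 0.1101]
tool_rot: [-0.0, 0.669, 0.743, 0.0]
contact_force: [0.5, 0.7, -1.2]
gripper_width: 0.108
grasp_force: 60.8
```

Call:
play_rows:
  series:
    - [[0,0,-0.0015,0,0,2,0],[0,0,-0.0015,0,0,-4,0],[0,0,-0.001,0,0,4,0],[0,0,-0.001,0,0,-4,0],[0,0,0,0,0,2,0]]

```text
time: 19.25
tool_pos: [0.6476, 0.1082, 0.1059]
tool_rot: [-0.0, 0.67, 0.743, 0.0]
contact_force: [-1.4, 0.8, 2.5]
gripper_width: 0.107
grasp_force: 61.2
```

Call:
play_rows:
  series:
    - [[0,0,-0.0015,0,0,2,0],[0,0,-0.0015,0,0,-4,0],[0,0,-0.001,0,0,4,0],[0,0,-0.001,0,0,-4,0],[0,0,0,0,0,2,0]]

```text
time: 19.75
tool_pos: [0.6479, 0.1081, 0.1031]
tool_rot: [0.0, 0.669, 0.743, 0.0]
contact_force: [-5.0, 1.0, 9.2]
gripper_width: 0.11
grasp_force: 62.4
```

Call:
play_rows:
  series:
    - [[-0.0005,0,-0.001,0,0,3,0],[0,0,-0.001,0,0,-6,0],[0,0.0004,-0.001,0,0,6,0],[0,-0.0008,-0.001,0,0,-6,0],[0,0.0004,0,0,0,3,0]]

```text
time: 20.25
tool_pos: [0.6478, 0.1082, 0.0991]
tool_rot: [0.0, 0.67, 0.743, 0.001]
contact_force: [-3.6, 1.0, 8.4]
gripper_width: 0.105
grasp_force: 62.2
```

Call:
play_rows:
  series:
    - [[0,0,-0.0005,0,0,3,0],[0,0,-0.0005,0,0,-6,0],[0,0.0004,-0.0005,0,0,6,0],[0,-0.0008,0,0,0,-6,0],[0,0.0004,0,0,0,3,0]]

```text
time: 20.75
tool_pos: [0.6477, 0.1082, 0.0966]
tool_rot: [0.0, 0.67, 0.743, 0.001]
contact_force: [-2.4, 0.8, 3.5]
gripper_width: 0.111
grasp_force: 61.5
```

Call:
play_rows:
  series:
    - [[0,0,-0.0015,0,0,2,0],[0,0,-0.0015,0,0,-4,0],[0,0,-0.001,0,0,4,0],[0,0,-0.001,0,0,-4,0],[0,0,0,0,0,2,0]]

```text
time: 21.25
tool_pos: [0.6477, 0.1082, 0.0913]
tool_rot: [0.0, 0.67, 0.743, 0.001]
contact_force: [-1.6, 1.5, 4.2]
gripper_width: 0.111
grasp_force: 61.4
```

Call:
play_rows:
  series:
    - [[0,0,-0.001,0,0,2,0],[0,0,-0.001,0,0,-4,0],[0,0,-0.0005,0,0,4,0],[0,0,0,0,0,-2,0]]

```text
time: 21.65
tool_pos: [0.6476, 0.1082, 0.089]
tool_rot: [0.0, 0.669, 0.743, 0.001]
contact_force: [-2.7, 0.8, 7.2]
gripper_width: 0.109
grasp_force: 61.8
```

Call:
play_rows:
  series:
    - [[0,0,-0.001,0,0,2,0],[0,0,-0.0005,0,0,-2,0],[0,0,0,0,0,0,0]]

```text
time: 21.95
tool_pos: [0.6478, 0.1082, 0.0889]
tool_rot: [0.0, 0.67, 0.743, 0.0]
contact_force: [-4.6, 1.2, 9.9]
gripper_width: 0.108
grasp_force: 62.7
```

Call:
play_rows:
  series:
    - [[0,0,-0.001,0,0,2,0],[0,0,-0.0005,0,0,-2,0],[0,0,0,0,0,0,0]]

```text
time: 22.25
tool_pos: [0.6478, 0.1082, 0.0889]
tool_rot: [0.0, 0.67, 0.743, 0.0]
contact_force: [-8.1, 0.8, 17.2]
gripper_width: 0.103
grasp_force: 63.6
```

Call:
play_rows:
  series:
    - [[-0.0003,0,0.0006,0,0,-4,0],[0,0,0,0,0,-8,0],[0,0,0,0,0,-8,0],[0,0,0,0,0,-8,0],[0,0,0,0,0,-8,0],[0,0,0,0,0,0,0]]

```text
time: 22.85
tool_pos: [0.6472, 0.1079, 0.0889]
tool_rot: [0.0, 0.867, 0.499, -0.0]
contact_force: [-8.1, -0.2, 15.2]
gripper_width: 0.109
grasp_force: 63.2
```

```bash
python3 -c "
from plant import manip
s=manip.state();print(s['tool_pos'],s['contact_force'],s['ft_torque'],s['joint_pos'])"
```

```text
[0.64723057 0.10785718 0.08885982] [-8.08821793 -0.24058732 15.24368659] [-0.01840005  1.53665229 -0.01180366] [ 5.20360683e-02  2.44974657e-01  1.64693967e+00 -5.76740228e-04
  1.24956878e+00  5.78773977e-01]
```

Call:
play_rows:
  series:
    - [[0,0,0,0,0,-8,0],[0,0,0,0,0,-8,0],[0,0,0,0,0,-8,0],[0,0,0,0,0,-8,0],[0,0,0,0,0,-8,0],[0,0,0,0,0,-8,0],[0,0,0,0,0,-6,0],[0,0,0,0,0,0,0]]

```text
time: 23.65
tool_pos: [0.6467, 0.1083, 0.0889]
tool_rot: [-0.0, 0.999, 0.051, -0.001]
contact_force: [-9.0, 0.1, 17.1]
gripper_width: 0.109
grasp_force: 63.5
```

```bash
python3 -c "
from plant import manip
s=manip.state();print(s['tool_pos'],s['contact_force'],s['ft_torque'],s['joint_pos'],s['tool_rot'])"
```

```text
[0.64674263 0.10827989 0.08885684] [-8.9812252   0.11604543 17.11904018] [0.16600363 1.81136891 0.03304092] [5.24047814e-02 2.44723199e-01 1.64724416e+00 2.04839586e-04
 1.25065640e+00 1.52066022e+00] [-9.66144851e-05  9.98687475e-01  5.12157395e-02 -5.15660723e-04]
```

Call:
play_rows:
  series:
    - [[0,0,0,0,0,-4,0],[0,0,0,0,0,0,0]]

```text
time: 23.85
tool_pos: [0.6469, 0.1087, 0.0889]
tool_rot: [-0.0, 1.0, 0.017, -0.0]
contact_force: [-9.2, 1.3, 15.4]
gripper_width: 0.105
grasp_force: 63.4
```

```bash
python3 -c "
from plant import manip
s=manip.state();print(s['tool_pos'],s['contact_force'],s['ft_torque'],s['joint_pos'],s['tool_rot'])"
```

```text
[0.64692591 0.10868065 0.08886731] [-9.23691657  1.25376531 15.4478299 ] [0.38129473 1.70096733 0.07911082] [5.26990424e-02 2.44817367e-01 1.64711313e+00 9.54487034e-04
 1.25006171e+00 1.58982613e+00] [-4.45421304e-04  9.99860702e-01  1.66832932e-02 -2.15889331e-04]
```

Call:
play_rows:
  series:
    - [[0,0,0,0,0,-3,0],[0,0,0,0,0,0,0]]

```text
time: 24.05
tool_pos: [0.647, 0.1089, 0.0889]
tool_rot: [-0.001, 1.0, -0.009, -0.0]
contact_force: [-9.2, 2.6, 15.9]
gripper_width: 0.11
grasp_force: 63.4
```

```bash
python3 -c "
from plant import manip
s=manip.state();print(s['tool_pos'],s['contact_force'],s['ft_torque'],s['joint_pos'],s['tool_rot'])"
```

```text
[0.64699848 0.10892191 0.0888553 ] [-9.21479184  2.61880243 15.89010067] [0.52150188 1.66463457 0.06062453] [5.28853294e-02 2.44909021e-01 1.64702630e+00 1.39069540e-03
 1.24983331e+00 1.64194140e+00] [-6.53096808e-04  9.99956074e-01 -9.34915795e-03 -1.28712472e-04]
```

Call:
play_rows:
  series:
    - [[0,0,0,0,0,-3,0],[0,0,0,0,0,0,0]]

```text
time: 24.25
tool_pos: [0.6471, 0.1088, 0.0889]
tool_rot: [-0.001, 0.999, -0.035, 0.0]
contact_force: [-8.7, 1.4, 16.4]
gripper_width: 0.105
grasp_force: 63.2
```

```bash
python3 - <<'E'
from h import *
s=manip.state();print(s['tool_pos'],s['contact_force'],s['ft_torque'],s['joint_pos'],s['tool_rot'])
S=grab('side');T=grab('top')
a=cv2.resize(S['frame'][137:237,229:349],None,fx=4,fy=4,interpolation=cv2.INTER_CUBIC)
b=cv2.resize(T['frame'][120:225,200:310],None,fx=3.5,fy=3.5,interpolation=cv2.INTER_CUBIC)[:400,:320]
W=np.zeros((400,800,3),np.uint8);W[:,:480]=a;W[:b.shape[0],480:480+b.shape[1]]=b;cv2.imwrite('pics/c3.png',W)
E
```

```text
[0.64712156 0.10879061 0.08887731] [-8.73908578  1.43735065 16.37654557] [0.43142452 1.53971997 0.13333477] [5.27913413e-02 2.44899671e-01 1.64699713e+00 1.10295835e-03
 1.24950705e+00 1.69418028e+00] [-5.29551858e-04  9.99370850e-01 -3.54629659e-02  4.80006128e-05]
```

View pics/c3.png

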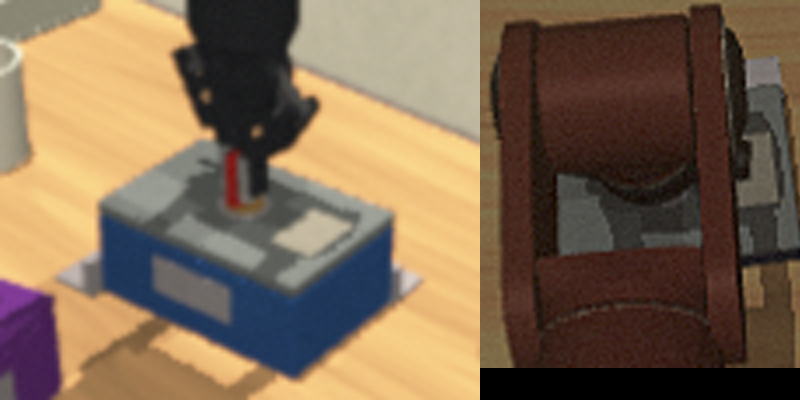

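The key is home and turned, with its shoulder on the lock face and the box still in the corner. I'll press a little more against the stop and check the torque and the box.

Call:
play_rows:
  series:
    - [[0,0,0,0,0,-2,0],[0,0,0,0,0,0,0],[0,0,0,0,0,0,0],[0,0,0,0,0,0,0]]

```text
time: 24.75
tool_pos: [0.6471, 0.1089, 0.0889]
tool_rot: [-0.001, 0.999, -0.052, 0.0]
contact_force: [-8.6, 1.9, 15.5]
gripper_width: 0.107
grasp_force: 63.4
```

```bash
python3 - <<'E'
from meas import *
s=manip.state();print(s['tool_pos'],s['contact_force'],s['ft_torque'],s['tool_rot'],s['grasp_force'])
T=grab('top');V=cv2.GaussianBlur(T['frame'],(3,3),0).astype(np.float32).mean(2)
c=lambda x,y:(200+x/4-.4,120+y/4-.4)
R=edge(V,c(352,150),c(370,280),2,1);print('right edge yaw',ang(wl(T,R,.08)),wl(T,R,.08))
import pickle
T=pickle.load(open('top1.pkl','rb'));V=cv2.GaussianBlur(T['frame'],(3,3),0).astype(np.float32).mean(2)
R=edge(V,c(352,150),c(370,280),2,1);print('before',ang(wl(T,R,.08)),wl(T,R,.08))
E
```

```text
[0.64711783 0.10887962 0.08886043] [-8.64164021  1.94531122 15.49938115] [0.45363782 1.60455779 0.21769396] [-5.12813448e-04  9.98635388e-01 -5.22216201e-02  2.21178399e-05] 63.356473445892334
right edge yaw 5.018558885971061 (array([0.70047303, 0.02376792]), array([0.57563268, 0.01280505]))
before 5.44332080466603 (array([0.70150975, 0.02424724]), array([0.57673236, 0.01235711]))
```

Call:
play_rows:
  series:
    - [[0,0.0005,0,0,0,1,0],[0,0,0,0,0,0,0],[0,0,0,0,0,0,0]]

```text
time: 25.1
tool_pos: [0.6471, 0.1089, 0.0888]
tool_rot: [-0.0, 0.999, -0.044, 0.0]
contact_force: [-8.7, 1.3, 15.5]
gripper_width: 0.108
grasp_force: 63.3
```

```bash
python3 - <<'E'
from meas import *
s=manip.state();print(s['tool_pos'],s['contact_force'],s['ft_torque'],s['tool_rot'],s['grasp_force'])
c=lambda x,y:(200+x/4-.4,120+y/4-.4)
for i in range(3):
    T=grab('top');V=cv2.GaussianBlur(T['frame'],(3,3),0).astype(np.float32).mean(2)
    R=edge(V,c(352,150),c(370,280),2,1);l=wl(T,R,.08);print(ang(l),(l[0]+l[1])/2)
E
```

```text
[0.64711487 0.10891846 0.0888334 ] [-8.70096175  1.25511652 15.4508693 ] [0.25116298 1.59564127 0.06089626] [-1.26947263e-04  9.99044655e-01 -4.37008063e-02  8.88006455e-07] 63.34842324256897
5.083796398102919 [0.64035023 0.01848051]
4.97537304270918 [0.63911464 0.01836141]
5.1577662184062945 [0.63910791 0.01842412]
```

Call:
play_rows:
  series:
    - [[0,0,0,0,0,-1,0],[0,0,0,0,0,0,0]]

```text
time: 25.45
tool_pos: [0.6471, 0.1089, 0.0888]
tool_rot: [-0.0, 0.999, -0.052, 0.0]
contact_force: [-8.7, 0.3, 16.3]
gripper_width: 0.104
grasp_force: 63.4
```

```bash
python3 - <<'E'
from meas import *
import pickle
s=manip.state();print(s['contact_force'],s['ft_torque'])
S0=pickle.load(open('p2.pkl','rb'))[0]['frame'];S=grab('side')['frame']
B=lambda f:cv2.GaussianBlur(f.astype(np.float32)[...,0]-f.astype(np.float32)[...,2],(3,3),0)
a,b=B(S0),B(S)
for n,(u,v) in dict(left=(256,195),front=(303,218),right=(326,197),fence_ref=(248,205)).items():
    t=a[v-9:v+10,u-9:u+10];r=cv2.matchTemplate(b[v-12:v+13,u-12:u+13],t,cv2.TM_CCOEFF_NORMED)
    print(n,cv2.minMaxLoc(r)[1::2],cv2.phaseCorrelate(t,b[v-9:v+10,u-9:u+10],cv2.createHanningWindow((19,19),cv2.CV_32F)))
E
```

```text
[-8.72457744  0.29912835 16.32322177] [0.19306779 1.59243311 0.23374386]
left (0.9998307824134827, (3, 3)) ((0.09514563247714136, 0.08300994729042799), 0.9707869660854339)
front (0.9997400045394897, (3, 3)) ((0.05755738267490784, -0.06434818230372841), 0.9811641466617584)
right (0.9999388456344604, (3, 3)) ((-0.003340555689371527, 0.07520549982900171), 0.9955544051527977)
fence_ref (0.9997767806053162, (3, 3)) ((0.020356767066473935, 0.09986724975016337), 0.9956183975934982)
```

The box hasn't moved: every shift in the side view is 0.1 px or less. The lock is turned against its stop and the grip is holding, so I'm handing in.

```bash
python3 -c "
from plant import manip
print(manip.job_done())"
```

```text
the job is handed in; nothing more can be done
None
```

I handed the job in at about 25 s: the coin box sits square and flush in the corner stop, and the red key is fully home, turned a quarter turn clockwise and still gripped against the lock's spring.

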